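# Roll the loose roller onto its pencil line

### The arm

A 6-joint arm with a two-finger parallel gripper is mounted at the origin on the work surface. World frame = base frame: x ahead of the robot, y to its left, z up, the work surface at z = 0. Lengths are in m, angles in rad, forces in N, time in s.
With the tool pointing down it reaches from about 0.275 to 1 m from the base axis. Payload 8.4 kg.
Tool frame: the origin (TCP) lies on the centre line of the jaws, within the pads' length; the fingertips stand 17 mm ahead of it and the grasp point (between the pads) lies 2 mm behind it (bot.tcp_to_tips is the y of the fingertips in the tool frame, in m); y points along the fingers, z is the direction in which the jaws open and shut, and the axes are right-handed (so a half turn about y gives the same grasp; the last joint's range is limited). The gripper opens to 85 mm and grips with 20 to 120 N. Pads are 22 mm wide; open, the fingers measure 114 mm over their backs; the gripper's body (76 mm by 85 mm) begins 54 mm behind the grasp point. The pads swing forward as they close: fully open they stand 13 mm farther back than shut.
Start: joints at [1.132, 0.353, 1.633, -0, 1.155, -0.002], TCP at [0.264, 0.566, 0.248] pointing down, gripper open.
Joint ranges: [-2.63, 2.63], [-0.92, 2.1], [0.06, 2.66], [-1.3, 4.44], [0, 2.69], [-3.02, 3.02]. Speed limits (rad/s): [2.22, 2.22, 2.79, 3.14, 3.14, 3.14].

### API

Orientations are given as a unit quaternion [x, y, z, w].
In Python, from workcell import bot, hand, kinematics, get_obs, vision, hand_in gives the robot as it stands. The module is installed in compiled form; this text tells all that it offers. Calls block until the motion is done:
- bot.reach(position, orientation): joint-space move of the TCP to a pose.
- bot.servo_line(position, ori=None, velocity=0.15): straight line of the TCP; ori=None keeps the orientation; velocity is the mean speed in m/s.
- bot.goto_joints(angles): joint-space move.
- hand.move_gripper(opening, strength=None): finger opening in m; strength is the grip in N (None keeps the last); returns when the fingers have stopped.
- bot.dwell(seconds).
- kinematics.solve_ik(position, orientation): joint angles nearest the present ones, or None.
- get_obs(): the state.
- vision.read_camera(name): name is "scene" or "side" or "wrist"; returns a dict with "frame" (420x560x3 uint8, red, green, blue), "intrinsics" (3x3 intrinsics, pixels), "view" (4x4, takes a point from world to camera coordinates). Camera axes: x right, y down, z forward; pixel columns grow to the right and rows downward; lengths in m; the calibration is good to about 2 mm. A picture is of the moment at which its call begins. There is no depth.
A pose or a line that the arm cannot do raises bot.IKError and nothing moves.
- hand_in(): hands the job in, once; it reports no verdict.
The state is a dict: "time_s": time; "joint_pos": joint angles; "joint_vel": joint speeds; "joint_efforts": joint torques, N m; "position": TCP position; "orientation": TCP orientation; "wrist_force": force on the tool from outside, world axes, zero at the start; "ft_torque": the same for the moment, N m; "gripper_width": finger opening in m.
Only numpy, scipy, OpenCV 4.12 (cv2) and the standard library are available. Lean on these libraries where they do the work, as an engineer would, in place of code of your own. Each camera call takes 0.05 s, during which the arm holds its last target. There are 200 camera calls.

### The job

Two wooden rollers lie on the plywood board, to carry a heavy slab; one already lies on its pencil line. With a fingertip on its top, roll the other roller sideways until it lies centred along the free pencil line, and leave it resting there. Roll it only: do not pick it up, and leave the set roller and all the other things where they are.

Things in the scene. Friction and masses are not known exactly. Their poses are not given: they have to be found in the camera images.
- roller: loose roller to be rolled: plain beech cylinder, 36 mm diameter, 140 mm long, about 0.1 kg, lying on the board nearly parallel to the lines, 60 to 90 mm to either side of the free line. Origin at its very centre (18 mm above the board's top, 36 mm above the bench); own x runs along its axis, y and z turn as it rolls. It rolls without slipping on the board and soon stops when let go
- set_roller: an identical roller that already lies on the other pencil line; origin and axes as for the loose roller. Leave it alone
- free_line (a point): the middle of the free pencil line, on the board's top face (18 mm above the bench). The line is dark, straight, 3 mm wide and 225 mm long; x runs along the line, y across it, z up
- taken_line (a point): the middle of the other pencil line, under the set roller; axes as for free_line. It lies 200 mm from the free line, on the free line's -y side, and parallel to it
- board: plywood board, 270 mm (x) by 440 mm (y), 18 mm thick, fixed to the bench; origin at the centre of its underside, on the bench; the pencil lines run along its x, the free one at y = +70 mm, the taken one at y = -130 mm
- holder: dark hexagonal wooden tealight holder, 50 mm across flats, 26 mm high, standing loose on the board on the other side of the free line from the loose roller; origin at the centre of its underside. Leave it alone
- sanding_block: loose cork sanding block, 45 x 75 x 30 mm, on the bench beyond the board; origin at the centre of its underside. Leave it alone
- glue: white glue bottle, 52 mm in diameter and 130 mm high, standing on the bench off the board's far left corner; origin at the centre of its underside. Leave it alone
- cup: white plastic cup, 72 mm across and 85 mm high, standing on the bench beyond the board's far edge, to the right; origin at the centre of its underside. Leave it alone
- screwdriver: screwdriver lying on the bench left of the board. Leave it alone
- hammer: hammer lying on the bench right of the board. Leave it alone
- offcut: loose pale wooden block, 110 x 55 x 35 mm, on the bench left of the board, beside the screwdriver; origin at the centre of its underside. Leave it alone
Not all that is in view belongs to the job. Leave any turquoise or yellow look-alike of the roller alone.

How it is judged:
On the way:
1. the loose roller has rolled over on its axis (a third of a turn or more) (angle between roller's own z axis and vertical above 1.9 rad and distance of roller from where it was at the start of the episode above 0.02 m), for 0.05 s.
At the end, for the whole second after the job is handed in: The loose roller rests on the board along the free line: its axis within 8 mm of the line at mid-length and within 8 degrees of its direction, its middle within 45 mm of the line's middle, at rest; the set roller still within 8 mm of where it lay (y of roller in the frame of free_line between -0.008 and 0.008 m and x of roller in the frame of free_line between -0.045 and 0.045 m and z of roller in the frame of free_line between 0.015 and 0.021 m and angle between the x axis of roller and the x axis of free_line, either way round below 0.14 rad and linear speed of roller below 0.005 m/s and distance of set_roller from where it was at the start of the episode below 0.008 m); the robot touches nothing.
It fails at once if the loose roller was lifted or tipped off the board (more than 8 mm up, or off the edge) (z of roller in the frame of free_line above 0.026 m or z of roller in the frame of free_line below 0.008 m).
It fails at once if the set roller was moved (distance of set_roller from where it was at the start of the episode above 0.008 m).
It fails at once if another thing was moved (distance of any of holder, sanding_block, glue, cup, screwdriver, hammer, offcut from where it was at the start of the episode above 0.01 m).
It also fails if it takes over 51 s, if anything falls off the work surface, if the arm or the gripper's body presses on something with over 40 N, if the wrist force passes 120 N, or if a joint passes its speed limit or range.

## Working session

There is one attempt and no reset: what is moved stays moved. The work goes in short steps, each a Python script; the robot and the scene stay as the last script left them, time stands still between calls to the robot, and variables do not carry over. Pictures are saved under pics/ and viewed, about 8 in all and at most 12, crops included, and the job is handed in when it is done.

```bash
mkdir -p pics
python3 - <<'E'
from workcell import *
import cv2, numpy as np, pickle
d={}
for n in ("scene","side"):
    r=vision.read_camera(n); d[n]=r
    cv2.imwrite(f"pics/{n}0.png",cv2.resize(r["frame"][:,:,::-1],(784,588)))
    print(n,np.array(r["intrinsics"]).round(1).tolist(),np.linalg.inv(r["view"]).round(3).tolist())
pickle.dump(d,open("d0.pkl","wb"))
o=get_obs();print(o["orientation"],o["time_s"],o["wrist_force"],bot.tcp_to_tips)
E
```

```text
scene [[455.8, 0.0, 283.8], [0.0, 455.8, 205.5], [0.0, 0.0, 1.0]] [[-0.558, 0.668, -0.492, 1.146], [0.83, 0.442, -0.341, 0.417], [-0.011, -0.598, -0.801, 1.016], [0.0, 0.0, 0.0, 1.0]]
side [[450.2, 0.0, 276.1], [0.0, 450.2, 214.7], [0.0, 0.0, 1.0]] [[0.715, -0.356, 0.602, -0.046], [-0.699, -0.367, 0.614, -0.619], [0.003, -0.86, -0.511, 0.556], [0.0, 0.0, 0.0, 1.0]]
[ 0.69073101 -0.15329487  0.15310368 -0.68989174] 0.1 [0.05185134 0.53183298 1.00014649] 0.017
```

View pics/scene0.png

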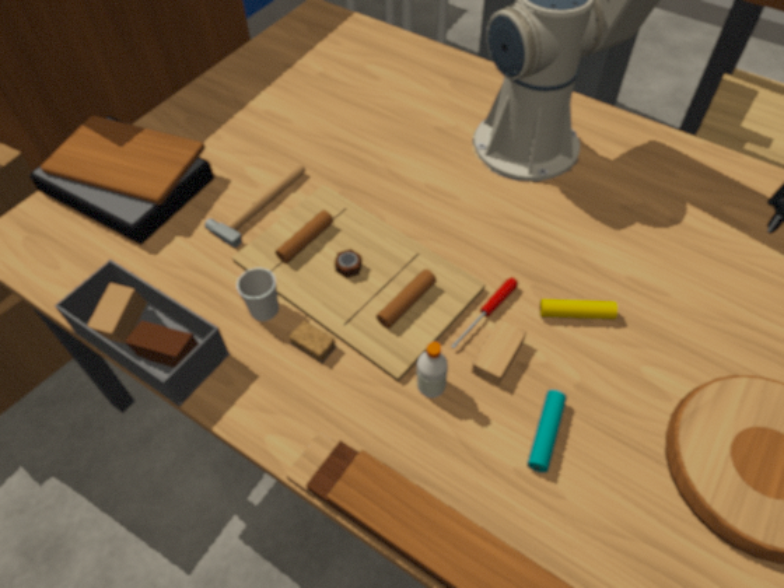

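View pics/side0.png

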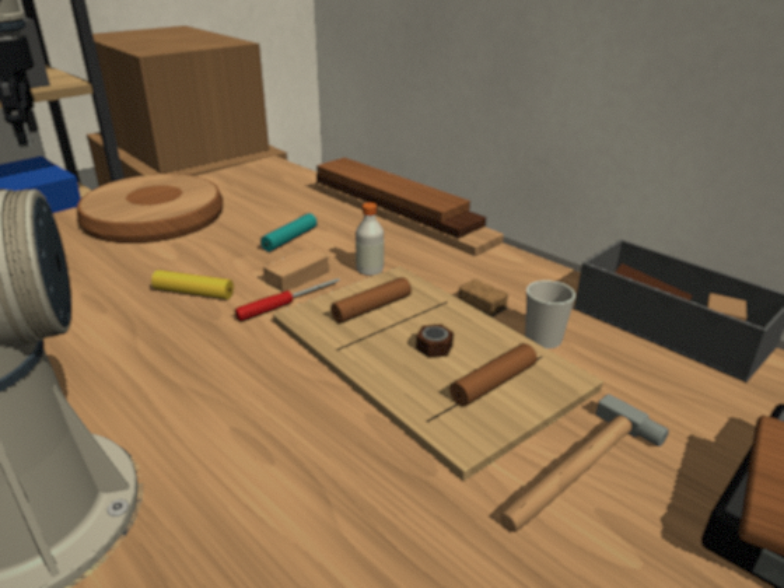

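Scene view: the loose roller is at (407,298), the free line runs (418,254)–(347,322), the set roller is at (305,237) and the holder at (348,262). Side view: the loose roller is at (372,299) and the free line runs (338,349)–(447,302). Next I measure these.

```bash
cat > h.py <<'E'
import numpy as np, cv2
def cast(r,uv,z):
    K=np.array(r["intrinsics"]);T=np.linalg.inv(np.array(r["view"]))
    uv=np.atleast_2d(uv).astype(float)
    d=(T[:3,:3]@np.linalg.inv(K)@np.c_[uv,np.ones(len(uv))].T).T
    return T[:3,3]+d*((z-T[2,3])/d[:,2])[:,None]
def proj(r,p):
    V=np.array(r["view"]);q=np.array(r["intrinsics"])@(V[:3,:3]@np.atleast_2d(p).T+V[:3,3:]);return (q[:2]/q[2]).T
def rollers(r,amin=150):
    "brown, elongated blobs: (centroid px, axis dir px, length, area)"
    h=cv2.cvtColor(r["frame"],cv2.COLOR_RGB2HSV)
    m=cv2.inRange(h,(3,115,40),(13,255,175)); m=cv2.morphologyEx(m,cv2.MORPH_CLOSE,np.ones((3,3)))
    out=[]
    for c in cv2.findContours(m,cv2.RETR_EXTERNAL,cv2.CHAIN_APPROX_NONE)[0]:
        a=cv2.contourArea(c)
        if a<amin: continue
        (cx,cy),(w,hh),_=cv2.minAreaRect(c)
        vx,vy,_,_=cv2.fitLine(c,cv2.DIST_L2,0,.01,.01).ravel()
        out.append((np.array([cx,cy]),np.array([vx,vy]),max(w,hh),a))
    return out
def roller_near(r,uv):
    c,v,L,a=min(rollers(r),key=lambda t:np.linalg.norm(t[0]-uv))
    e=cast(r,[c-v*L/2,c+v*L/2],.036)
    return cast(r,c,.036)[0],e,a
def line_pts(r,a,b,z=.018):
    "refine dark line roughly from pixel a to b: darkest pixel on cross cuts -> world points"
    g=cv2.GaussianBlur(cv2.cvtColor(r["frame"],cv2.COLOR_RGB2GRAY),(0,0),.7).astype(np.float32)
    a=np.array(a,float);b=np.array(b,float);t=(b-a)/np.linalg.norm(b-a);n=np.array([-t[1],t[0]])
    P=[]
    s=np.arange(-5,5.01,.25)
    for f in np.linspace(.05,.95,40):
        q=a+(b-a)*f+s[:,None]*n
        v=cv2.remap(g,q[:,:1].astype(np.float32),q[:,1:].astype(np.float32),1).ravel()
        w=np.clip(np.median(v)-12-v,0,None)
        if w.sum()>0: P.append((q*w[:,None]).sum(0)/w.sum())
    return cast(r,P,z)
def fit(P):
    vx,vy,x,y=cv2.fitLine(P[:,:2].astype(np.float32),cv2.DIST_HUBER,0,.001,.001).ravel()
    return np.array([x,y]),np.array([vx,vy])
E
python3 - <<'E'
from h import *
import pickle
np.set_printoptions(precision=4,suppress=True)
d=pickle.load(open("d0.pkl","rb"))
S=1.4
for n,lo,st,a,b in (("scene",(407,298),(305,237),(418,254),(347,322)),("side",(372,299),(495,374),(338,349),(447,302))):
    r=d[n]; 
    for k in (lo,st):
        c,e,ar=roller_near(r,np.array(k)/S); v=e[1]-e[0]
        print(n,"roller",c,"len",np.linalg.norm(v),"ang",np.degrees(np.arctan2(v[1],v[0])),ar)
    P=line_pts(r,np.array(a)/S,np.array(b)/S); p,v=fit(P)
    print(n,"line",p,np.degrees(np.arctan2(v[1],v[0])),"ends",cast(r,np.array([a,b])/S,.018),len(P))
    # board corners
    cs=[(484,290),(403,375)] if n=="scene" else [(275,318),(465,473),(600,387)]
    print("corners",cast(r,np.array(cs)/S,.018))
    hd=(348,256) if n=="scene" else (435,333)
    print("holder",cast(r,np.array(hd)/S,.026+.018))
E
```

```text
scene roller [0.5589 0.0333 0.036 ] len 0.1418495489494387 ang 171.6025505580946 157.0
scene roller [ 0.5428 -0.2273  0.036 ] len 0.1404526480920026 ang 174.52704439790446 170.0
scene line [ 0.5489 -0.033 ] -5.641576 ends [[ 0.44   -0.0205  0.018 ]
 [ 0.6529 -0.0419  0.018 ]] 40
corners [[0.4457 0.1357 0.018 ]
 [0.6885 0.1082 0.018 ]]
holder [[ 0.5389 -0.1218  0.044 ]]
side roller [0.5519 0.0279 0.036 ] len 0.15228323847397343 ang -6.377015677898995 663.5
side roller [ 0.5346 -0.232   0.036 ] len 0.16109960267485876 ang -4.071332568096137 962.5
side line [ 0.5449 -0.0319] -5.685204 ends [[ 0.4392 -0.0221  0.018 ]
 [ 0.6581 -0.0453  0.018 ]] 40
corners [[ 0.4231  0.1132  0.018 ]
 [ 0.383  -0.3109  0.018 ]
 [ 0.6364 -0.3386  0.018 ]]
holder [[ 0.5442 -0.119   0.044 ]]
```

```bash
cat >> h.py <<'E'
from scipy.spatial.transform import Rotation as R
ANG=np.radians(-5.66)
U=np.array([np.cos(ANG),np.sin(ANG),0]);N=np.array([-np.sin(ANG),np.cos(ANG),0])
def down(s=1):
    z=s*U; y=np.array([0,0,-1.]); x=np.cross(y,z)
    return R.from_matrix(np.c_[x,y,z]).as_quat()
E
python3 - <<'E'
from workcell import *
from h import *
import pickle
p=np.array([.53,.01,.28]); best=None
for s in (1,-1):
    q=kinematics.solve_ik(p,down(s)); print(s,q)
    if q is not None and (best is None or abs(q[5])<abs(best[1][5])): best=(s,q)
s=best[0]; print("use",s)
hand.move_gripper(0.0,30)
bot.reach(p,down(s))
o=get_obs();print(o["time_s"],o["position"],o["wrist_force"],o["gripper_width"])
r=vision.read_camera("wrist");pickle.dump(r,open("w1.pkl","wb"))
cv2.imwrite("pics/w1.png",r["frame"][:,:,::-1])
for n,x in (("line",[.547,-.0325,.018]),("roller",[.555,.03,.036])): print(n,proj(r,x))
E
```

```text
1 [ 1.60359972e-02  1.74114794e-01  1.80001171e+00 -4.44089210e-16
  1.16746615e+00  1.14821633e-01]
-1 None
use 1
3.075 [0.53005728 0.0107306  0.27993729] [-0.15030789  0.57983462 -0.52837588] -9.677909620149431e-05
line [[304.99151586 202.00059021]]
roller [[308.635384  146.6240306]]
```

View pics/w1.png

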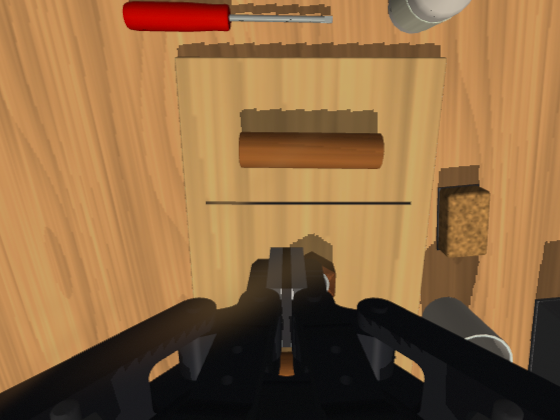

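The wrist view shows the roller at x 240–383, y 131–168, with the line at y≈203 from x 206 to 411. They are nearly parallel. I'll measure both here, then do the first short stroke.

```bash
cat >> h.py <<'E'
def wrist_measure(r,L0=np.array([.547,-.0325,.018]),C0=np.array([.555,.03,.036])):
    ends=proj(r,[L0-U*.1,L0+U*.1]); P=line_pts(r,*ends); p,v=fit(P)
    c,e,a=roller_near(r,proj(r,C0)[0]); ev=e[1]-e[0]; 
    v=v*np.sign(v@U[:2]); ev=ev*np.sign(ev[:2]@U[:2])
    n=np.array([-v[1],v[0]])
    return dict(p=p,v=v,c=c,len=np.linalg.norm(ev),off=(c[:2]-p)@n,lang=np.degrees(np.arctan2(v[1],v[0])),rang=np.degrees(np.arctan2(ev[1],ev[0])),area=a)
E
python3 - <<'E'
from h import *
import pickle
np.set_printoptions(precision=4,suppress=True)
r=pickle.load(open("w1.pkl","rb")); print(wrist_measure(r)); print([ (t[0],t[2],t[3]) for t in rollers(r)])
print(cast(r,[[206,203],[411,203]],.018),cast(r,[[240,149.5],[383,149.5]],.036),cast(r,[[287,255]],.263), np.linalg.inv(r["view"])[:3,3])
E
```

```text
{'p': array([ 0.5515, -0.0338], dtype=float32), 'v': array([ 0.9952, -0.0974]), 'c': array([0.5566, 0.0263, 0.036 ]), 'len': np.float64(0.1440340295771678), 'off': np.float64(0.06038387942391621), 'lang': np.float64(-5.588056829779511), 'rang': np.float64(-4.956545551132106), 'area': 4419.5}
[(array([286. , 364.5]), 23.0, 284.5), (array([160. , 333.5]), 41.59086990356445, 413.5), (array([328.5, 282. ]), 30.0, 150.5), (array([310.4752, 150.115 ]), 143.2138214111328, 4419.5)]
[[ 0.4387 -0.023   0.018 ]
 [ 0.6628 -0.045   0.018 ]] [[0.4861 0.0338 0.036 ]
 [0.6292 0.0198 0.036 ]] [[0.5313 0.0165 0.263 ]] [0.5371 0.0804 0.4057]
```

```bash
cat > st.py <<'E'
from workcell import *
from h import *
def fz(): return get_obs()["wrist_force"][2]
def stroke(c,lead,travel,Fpress=5,v=.04,zc=None):
    """c: roller axis xyz; tip starts lead (m, +N side) from top; moves travel along -N*sign"""
    n=np.array(N); a=np.array(c)+n*lead; q=down(1)
    z=.080 if zc is None else zc+.003
    bot.servo_line([a[0],a[1],.10],q,.15)
    bot.servo_line([a[0],a[1],z],q,.08); f0=fz()
    while z>.0655 and fz()-f0<Fpress:
        z-=.0005; bot.servo_line([a[0],a[1],z],q,.02)
    zt=get_obs()["position"]; print("contact cmd z",round(z,4),"tcp z",round(zt[2],4),"dF",round(fz()-f0,2),"t",get_obs()["time_s"])
    b=a-n*travel
    bot.servo_line([b[0],b[1],z],q,v)
    o=get_obs();print("end",o["position"],"dF",o["wrist_force"])
    bot.servo_line([b[0],b[1],.10],q,.15)
    return z
E
python3 - <<'E'
from st import *
import pickle
np.set_printoptions(precision=4,suppress=True)
stroke([.5572,.0265,0],.007,.028)
bot.servo_line([.53,.0,.2],None,.3)
r=vision.read_camera("wrist");pickle.dump(r,open("w2.pkl","wb"))
print(wrist_measure(r,C0=np.array([.556,.012,.036])),get_obs()["time_s"])
cv2.imwrite("pics/w2.png",r["frame"][:,:,::-1])
E
```

```text
contact cmd z 0.0705 tcp z 0.0709 dF 6.91 t 9.65
end [0.555  0.0055 0.0709] dF [-2.3611 -0.3585  6.9198]
{'p': array([ 0.5483, -0.0334], dtype=float32), 'v': array([ 0.9953, -0.0973]), 'c': array([0.5553, 0.0123, 0.036 ]), 'len': np.float64(0.14648210601995898), 'off': np.float64(0.0461486909147002), 'lang': np.float64(-5.58200360873815), 'rang': np.float64(-5.657648733137418), 'area': 6977.0} 11.3917
```

View pics/w2.png

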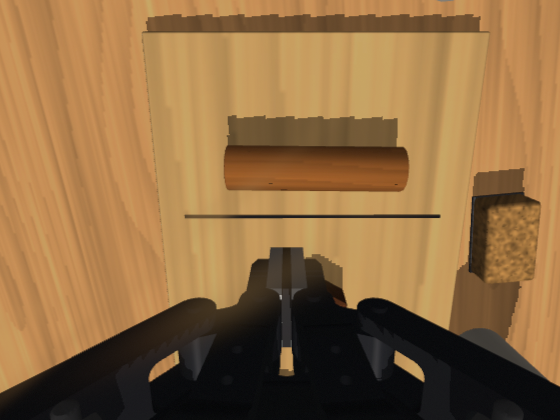

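The roller moved 14.2 mm for 28 mm of tip travel, so it rolled without slipping and stayed parallel. Two more strokes, then a check.

Run:
```python
from st import *
import pickle
np.set_printoptions(precision=4,suppress=True)
c=np.array([.5557,.0123,0])
for i in range(2):
    stroke(c,.008,.032,zc=.071); c=c-N*.016
bot.servo_line([.53,-.06,.2],None,.3)
r=vision.read_camera("wrist");pickle.dump(r,open("w3.pkl","wb"))
print(c,wrist_measure(r,C0=c+[0,0,.036]),get_obs()["time_s"])
cv2.imwrite("pics/w3.png",r["frame"][:,:,::-1])
```

```text
contact cmd z 0.0705 tcp z 0.0709 dF 5.73 t 14.4667
end [ 0.5532 -0.0117  0.0709] dF [-3.1576 -0.2529  6.2837]
contact cmd z 0.0705 tcp z 0.0709 dF 5.54 t 18.25
end [ 0.5516 -0.0276  0.0709] dF [-1.9945  0.6624  5.9339]
[ 0.5525 -0.0195  0.    ] {'p': array([ 0.5352, -0.0348], dtype=float32), 'v': array([ 0.9954, -0.0962]), 'c': array([ 0.5518, -0.0194,  0.036 ]), 'len': np.float64(0.1471694365115617), 'off': np.float64(0.016857527723808698), 'lang': np.float64(-5.518813984314225), 'rang': np.float64(-5.957795704482386), 'area': 8007.0} 20.1083
```

View pics/w3.png

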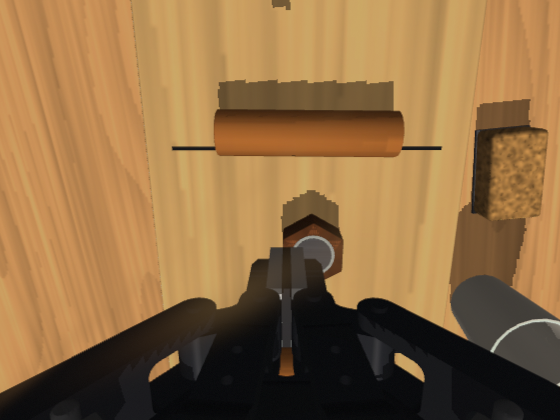

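The roller is at y≈133 and the line ends are visible at y≈148. Odometry gives 14.1 mm left and the earlier line estimate gives 14.6 mm. The line fit here is disturbed by the roller's edge. Final stroke.

Run:
```python
from st import *
import pickle
np.set_printoptions(precision=4,suppress=True)
r=pickle.load(open("w3.pkl","rb"))
e=cast(r,[[172,148.5],[441,148.5]],.018); m=e.mean(0); off=(np.array([.5522,-.0194,0])-m)@N
print("line mid",m,"len",np.linalg.norm(e[1]-e[0]),"off",off)
off=np.clip(off,.0135,.0155)
stroke(np.array([.5522,-.0194,0]),off/2,2*off,zc=.071)
bot.servo_line([.53,-.08,.2],None,.3)
r=vision.read_camera("wrist");pickle.dump(r,open("w4.pkl","wb"))
C0=m-[0,0,m[2]-.036]
c,e,a=roller_near(r,proj(r,C0)[0]); print("roller",c,"ends",e,"t",get_obs()["time_s"])
# line stubs beyond the roller ends
for a0,b0 in ((-.108,-.08),(.085,.108)):
    P=line_pts(r,*proj(r,[m+U*a0,m+U*b0])); print("stub",P.mean(0),"roller off",(c-P.mean(0))@N, P.std(0))
cv2.imwrite("pics/w4.png",r["frame"][:,:,::-1])
r=vision.read_camera("side"); cv2.imwrite("pics/s4.png",cv2.resize(r["frame"][:,:,::-1],(784,588)))
```

```text
line mid [ 0.5501 -0.034   0.018 ] len 0.225005471090837 off 0.014712104200301883
contact cmd z 0.0705 tcp z 0.0709 dF 6.0 t 23.2417
end [ 0.5499 -0.0415  0.0709] dF [-2.1727  0.1742  6.1859]
roller [ 0.5503 -0.0341  0.036 ] ends [[ 0.4764 -0.0265  0.036 ]
 [ 0.6243 -0.0416  0.036 ]] t 25.0417
stub [ 0.4566 -0.0243  0.018 ] roller off -0.000511780760805456 [0.0074 0.0007 0.    ]
stub [ 0.6461 -0.0429  0.018 ] roller off -0.0006864228184349788 [0.0061 0.0006 0.    ]
```

View pics/w4.png

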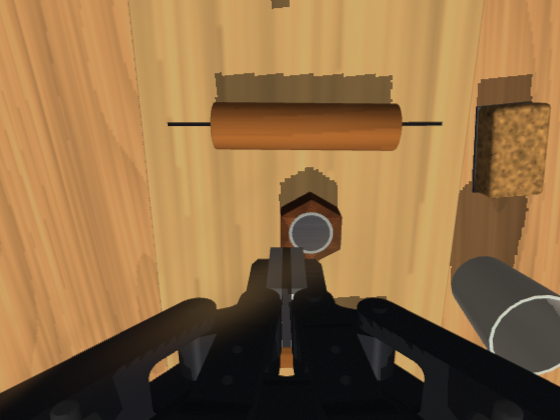

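View pics/s4.png

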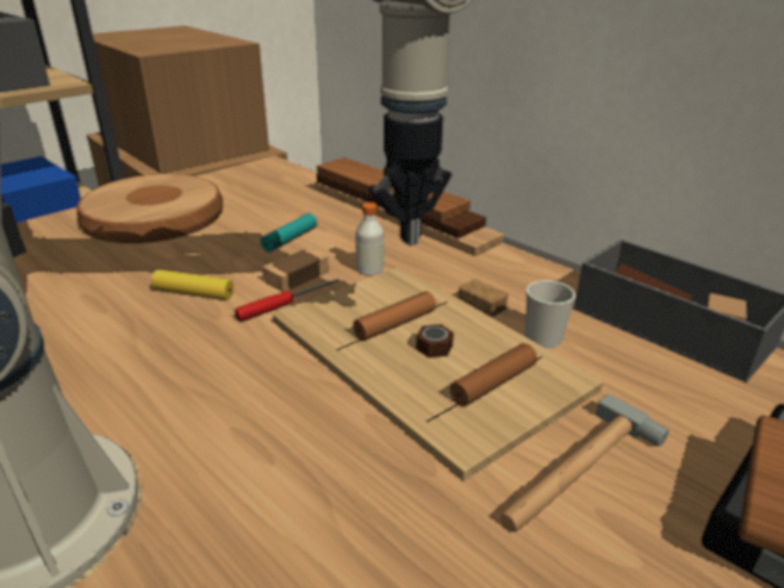

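Both views show the roller lying on the free line, with a line stub visible at each end and the other things where they were. The arm is well clear, so I'm handing in.

```bash
python3 -c "
from workcell import *
print(hand_in(), get_obs()['time_s'])"
```

```text
the job is handed in; nothing more can be done
the job is handed in; nothing more can be done
```

The loose roller now lies centred on the free line, and I handed the job in at about 25 s. With the gripper shut, I rolled it about 60 mm in four short strokes, pressing on its top with about 6 N. It turned a little over half a turn without slipping.

- **Position:** the last wrist picture puts the roller's axis about 0.6 mm from the line and within about 0.3° of its direction. Its middle is within about 1 mm of the line's middle.
- **Other things:** by eye in the last side view, the set roller, the holder and everything else are where they started. I did not measure them again. The gripper was about 13 cm clear of the board.
- **Disagreements:**
  - One line fit before the last stroke gave 16.9 mm still to go, because the roller's edge disturbed it. I used 14.7 mm from the line's visible ends, which the last check bore out.
  - The first roller reading from the scene camera was rough, because the colour mask caught only part of the roller. The wrist camera's values replaced it.
  - The wrist camera gave the roller's length as 144–149 mm instead of 140 mm.

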